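Put a hand winch to rest: pawl off, crank eased back and clipped

TASK

Get the empty hand winch ready for the store: press the thumb tail of its sprung pawl down, reaching in under the wire guard, until the pawl snaps off the ratchet wheel and stays off. Then ease the crank slowly back down to the clip at the winch's front and press it home, until both sprung jaws have closed over the neck of the handle. Leave everything else on the bench where it is, and leave the pawl off.

Things in the scene. Friction and masses are not known exactly. Their poses are not given: they have to be found in the camera images.
- winch: Grey hand winch fixed to the bench. Origin on the bench top under mid-drum, z up, -x = its front (faces the robot's left, give or take 0.3 rad), y along the drum shaft, away from the robot. All offsets here: this frame, mm. Base plate x -130..90, y -100..100, 10 thick. Cheek plates at y -45 and 40, x -50..50, up to z 122, ear at the pawl pin to 135. Ratchet wheel and pawl on the +y side, crank on the -y side.
- guard_front (a point): Middle of the front edge (x -96, y 60, z 190) of the fixed level guard of 6 mm wires, 16 to 18 apart, over wheel and pawl: x -96..52, y 25..95, underside z 187, top z 193, held at its rear only. It bars the pawl from straight above: reach in below this edge with the tool leaning 35 to 50 degrees from vertical, fingers pointing down and to the winch's +x.
- pawl (a joint): Sprung pawl, rad: 0 to 0.15 = in the teeth (it may rest on a tooth's flank), 0.87 = thrown off, at its stop. Over-centre spring: from 0.435 it snaps to whichever side it is on and stays. Pressing its tail down makes it grow; about 3 N does it. While it is in the teeth the crank comes down to about 0.75 at most.
- pawl_tail (a point): Top middle of the pawl's thumb tail, a steel pad 26 wide (y), 16 long, 6 thick; its front end is 8 mm further to -x and 3 mm higher. It turns about a pin along y at x -45, y 55, z 125; pad centre 36 mm from the pin. With the pawl at 0 the point is at x -77, y 55, z 141; at mid-throw z 127; thrown off x -78, z 110. Only the base plate is below it.
- drum (a joint): Drum with ratchet wheel (radius 42, 8 teeth, y 50..60) and crank, rad; shaft along y at x 0, z 85. 0 = crank arm straight up; grows as it comes down to the front; pi/2 = level, to the front; end stop 1.60. Starts at 0.50 to 0.70. A brake (0.36 N m) keeps it where it is left; about 3.5 N at the grip moves it. It must not run down faster than 2.5 rad/s.
- grip (a point): Centre of the crank's grey grip: a freely revolving plastic cylinder (a flat tip pressed on it may roll off; hold it), diameter 22, length 68, parallel to the shaft (y -102..-170), at x = -110 sin(drum), y -136, z = 85 + 110 cos(drum). Between it and the crank arm (y -64..-56, 18 wide) is the bare steel neck, 12 thick, which the clip takes.
- clip_seat (a point): Mid-neck when clipped: x -110, y -83, z 83. Grey clip: block 44 x 18, top z 46, with two upright sprung jaws with roller lips, 24 wide (y -95..-71), tops at z 95. The neck meets the rollers at drum 1.44; press the grip down with about 8 N until the neck is past them and the jaws have sprung shut over it; the grip's centre is then at z 82 to 84, its top at z 93 to 95.
- jaw_front (a joint): Front jaw of the clip, rad: 0 = closed, grows as it is spread (about 0.13 while the neck passes).
- jaw_rear (a joint): Rear jaw of the clip, rad: 0 = closed, grows as it is spread.
- reagent_bottle: Bystander: amber bottle, diameter 60, height 115, origin under its middle.
- steel_cup: Bystander: steel cup, diameter 72, height 80, origin under its middle.
- torch: Bystander: bare metal torch standing on its head, diameter 52, height 150, origin under its middle.
- meter: Bystander: white hand-held meter lying flat, 170 x 80 x 37, origin under its middle, x along its length.
- radio: Bystander: black two-way radio standing, 34 x 56 x 105, aerial up to 195, origin under its middle.
- screwdriver: Bystander: screwdriver lying before the winch, 170 long, under 35 high, origin under its middle, x along its length.
- notebook: Bystander: brown notebook, 150 x 210 x 18, origin under its middle.

How it is judged:
By the outcome, as a careful person would: the job done as asked, in the order asked, and still so for the second after the job is handed in, with the robot touching nothing.
It also fails if it takes over 54 s, if anything falls off the work surface, if the arm or the gripper's body presses on something with over 40 N, if the wrist force passes 120 N, or if a joint passes its speed limit or range.

ROBOT

A 6-joint arm with a two-finger parallel gripper is mounted at the origin on the work surface. World frame = base frame: x ahead of the robot, y to its left, z up, the work surface at z = 0. Lengths are in m, angles in degrees, forces in N, time in s.
With the tool pointing down it reaches from about 0.4 to 0.825 m from the base axis. Payload 7 kg.
Tool frame: the origin (TCP) lies midway between the tips of the shut fingers; the grasp point (between the pads) lies 19 mm behind it (r.grip_point_offset is the z of the grasp point in the tool frame, in m); z points along the fingers, y is the line along which they close (so a half turn about z gives the same grasp; the last joint's range is limited). The gripper opens to 88 mm and grips with 3 to 60 N. Pads are 19 mm wide; open, the fingers measure 130 mm over their backs; the gripper's body (78 mm by 193 mm) begins 47 mm behind the grasp point.
Start: joints at [89.444, 20.546, 0.682, 0, -70.136, -16.507], TCP at [0.198, 0.645, 0.227] pointing down, gripper open.
Joint ranges: [-176.03, 176.03], [-82.01, 121.73], [-58.28, 71.71], [-173.87, 95.51], [-174.79, -0.11], [-173.66, 173.66]. Speed limits (degrees/s): [136.94, 136.94, 172.46, 180, 180, 180].

INTERFACE

Orientations are given as [roll, pitch, yaw] about the fixed x, y, z axes, in that order (R = Rz(yaw) Ry(pitch) Rx(roll)).
In Python, from plant import r, viewer, recognise, outline_of, pinpoint gives the robot as it stands.
- The arm moves only by the tool move_arm, never from a script. Its argument "targets" is a list of rows, each a list of 2 entries, a list of its own where there are three numbers: the shift along the tool's x, y, z in cm, then the turn, a rotation vector about the tool's x, y, z in rad. A call has 1 to 5 rows; each row is the pose to reach, as a shift and turn from the pose commanded when the call began, along the tool's axes at that moment; what a row does not reach only later rows make up. A row lasts 1/8 s, in which the tool goes at most 62.5 mm and 10.7 degrees, less where a joint would pass 70% of its speed; a pose out of reach is approached as far as the arm can. A call with a gripper value outside its range is refused whole. "jaw" is the finger opening in cm, from 0 to 8.76, set as the call begins (left out, the last holds). The fingers move at their own pace and stop on an object; "squeeze" is the grip in N (left out, the last holds). Time passes only in rows, so rows that repeat a pose let the fingers close. It gives the time, the measured TCP pose, the force, the opening and the grip force at its end, in the units of the state.
- r.get_state(): the state, without advancing time (a new reading comes with each control period).
- viewer.capture(name): name is "scene" or "top" or "wrist"; returns a dict with "image" (400x640x3 uint8, blue, green, red), "intrinsics" (3x3 intrinsics, pixels), "camera_from_world" (4x4, takes a point from world to camera coordinates). Camera axes: x right, y up, looking along -z (the intrinsics and any distortion apply to the point x, -y, -z); pixel columns grow to the right and rows downward; lengths in m; the calibration is good to about 2 mm. The wrist camera is an equidistant fisheye: a pixel r from the principal point sees the ray r / f radians off the axis. A picture is of the moment at which its call begins. There is no depth.
- r.close_job(): hands the job in; it is judged then, once.
Trained networks look in the newest picture that a camera, given by its name, has taken for a name from the list of things; names that differ only in an ending like _2 or _b are one class to them, and where a whole thing is asked for, a point or a joint stands for the part that bears it (a point fixed in the world has none). Each returns a list of dicts, best first, with "score" (0 to 1); they miss things now and then, are a little off and sometimes report something else, mostly with a low value. They report only what shows in the picture. A call takes as long as a camera call.
- recognise(label, camera): "box" ([left, top, right, bottom] in pixels, round what is visible of it).
- outline_of(label, camera): "mask" (400x640 bool, what is visible of it) and "box" ([left, top, right, bottom] in pixels, round what is visible of it).
- pinpoint(label, camera): "location" ([row, column] in pixels: a listed point, or the origin of a listed thing).
The state is a dict: "time_s": time; "joints": joint angles; "qd": joint speeds; "joint_torque": joint torques, N m; "tcp_pos": TCP position; "eef_rot": TCP orientation; "contact_force": force on the tool from outside, world axes, zero at the start; "moment": the same for the moment, N m; "gripper_width": finger opening in m; "gripper_force": force on a finger pad.
Only numpy, scipy, OpenCV 4.12 (cv2) and the standard library are available. Lean on these libraries where they do the work, as an engineer would, in place of code of your own. Each camera call takes 0.05 s, during which the arm holds its last target. There are 200 camera calls.

## Working session

There is one attempt and no reset: what is moved stays moved. The work goes in short steps, Python scripts to look and compute and a tool call to move; the robot and the scene stay as the last step left them, time stands still between calls to the robot, and variables do not carry over. Pictures are saved under pics/ and viewed, at most 10 in all, crops included, and the job is handed in when it is done.

Besides the shell and the picture viewer there is one more tool, called by a JSON object that holds its "name" and its "arguments", one argument or row to a line. move_arm: Moves the arm, as the interface text tells. Its arguments: {"type":"object","properties":{"targets":{"type":"array","items":{"type":"array"}},"jaw":{"type":"number"},"squeeze":{"type":"number"}},"required":["targets"]}

```bash
ls; mkdir -p pics; cat > h.py <<'E'
import numpy as np, cv2
from scipy.spatial.transform import Rotation as R
from scipy.optimize import least_squares
from plant import r, viewer, recognise, outline_of, pinpoint
def proj(c,P):
    P=np.atleast_2d(P); T=np.array(c["camera_from_world"]);K=np.array(c["intrinsics"])
    p=P@T[:3,:3].T+T[:3,3]; q=np.c_[p[:,0],-p[:,1],-p[:,2]]
    return np.c_[K[0,0]*q[:,0]/q[:,2]+K[0,2],K[1,1]*q[:,1]/q[:,2]+K[1,2]]
def W(pose,o):  # winch pose (x,y,yaw), offsets mm -> world
    o=np.atleast_2d(o)/1000.; c,s=np.cos(pose[2]),np.sin(pose[2])
    return np.c_[pose[0]+c*o[:,0]-s*o[:,1],pose[1]+s*o[:,0]+c*o[:,1],o[:,2]]
E
cat > m1.py <<'E'
from h import *
import pickle
D={}
for cam in ("scene","top"):
    c=viewer.capture(cam); cv2.imwrite(f"pics/{cam}1.png",c["image"])
    D[cam]=dict(K=c["intrinsics"],T=c["camera_from_world"])
    for n in ("winch","guard_front","pawl_tail","grip","clip_seat","reagent_bottle","steel_cup","torch","meter","radio","screwdriver","notebook"):
        p=pinpoint(n,cam); D[cam][n]=[(np.round(q["location"],1).tolist(),round(q["score"],2)) for q in p[:2]]
        print(cam,n,D[cam][n])
print(r.get_state())
pickle.dump(D,open("d.pkl","wb"))
E
python3 m1.py
```

```text
pics
scene winch [([225.9, 236.0], 0.91)]
scene guard_front [([192.7, 258.7], 0.66)]
scene pawl_tail [([203.2, 255.0], 0.47)]
scene grip [([152.8, 248.6], 0.85)]
scene clip_seat [([182.5, 263.4], 0.76)]
scene reagent_bottle [([239.2, 187.2], 0.78)]
scene steel_cup [([226.0, 179.8], 0.79)]
scene torch [([214.0, 192.9], 0.78)]
scene meter [([228.3, 309.0], 0.76)]
scene radio [([206.0, 252.4], 0.74), ([196.3, 186.6], 0.49)]
scene screwdriver [([185.7, 298.4], 0.49)]
scene notebook [([211.5, 440.2], 0.74), ([227.6, 180.7], 0.72)]
top winch [([185.8, 399.3], 0.97)]
top guard_front [([157.2, 367.4], 0.83)]
top pawl_tail [([160.4, 373.4], 0.66)]
top grip [([233.1, 397.0], 0.77)]
top clip_seat [([223.3, 373.1], 0.93)]
top reagent_bottle [([149.6, 439.2], 0.87), ([186.1, 316.3], 0.46)]
top steel_cup []
top torch [([187.7, 448.0], 0.74)]
top meter [([185.0, 314.8], 0.86)]
top radio [([210.6, 467.3], 0.87)]
top screwdriver [([249.0, 336.1], 0.55)]
top notebook [([233.5, 160.4], 0.93)]
{'time_s': 1.3, 'joints': array([ 8.94443270e+01,  2.05452380e+01,  6.81121394e-01, -1.29699850e-03,
       -7.01338182e+01, -1.65080368e+01]), 'qd': array([-0.01899906, -0.0476387 , -0.04098163,  0.06550647, -0.03910031,
       -0.03605517]), 'joint_torque': array([ 6.85576106e-04, -5.82389367e+01,  2.93309462e+01,  7.00268537e+00,
        1.25533852e-02, -2.15103984e-05]), 'tcp_pos': array([0.19805918, 0.64526761, 0.22656346]), 'eef_rot': array([-1.79998367e+02,  1.75634818e-03, -1.70641505e+01]), 'contact_force': array([ 0.73181936, -0.25475047, -0.54948025]), 'moment': array([-0.05219181,  0.02219671, -0.00435808]), 'gripper_force': 0.0, 'gripper_width': 0.08770227564734998}
```

```bash
cat > fit.py <<'E'
from h import *
import pickle
D=pickle.load(open("d.pkl","rb"))
def pts(d): return np.array([[0,0,0],[-96,60,190],[-77,55,141],[-110*np.sin(d),-136,85+110*np.cos(d)],[-110,-83,83]])
N=["winch","guard_front","pawl_tail","grip","clip_seat"]
def f(v,full=False):
    out=[]
    for cam in ("scene","top"):
        c=dict(intrinsics=D[cam]["K"],camera_from_world=D[cam]["T"])
        uv=proj(c,W(v[:3],pts(v[3])))
        ob=np.array([D[cam][n][0][0][::-1] for n in N]); out.append(uv-ob)
    return np.array(out) if full else np.array(out).ravel()
for y0 in(0,.3,-.3):
    s=least_squares(f,[.5,.2,y0,.6],loss="soft_l1"); print(s.x,s.cost)
print(f(s.x,True).round(1))
for cam in("scene","top"):
    T=D[cam]["T"];print(cam,(-T[:3,:3].T@T[:3,3]).round(3),D[cam]["K"][0][0])
# ground points of others, from both cameras
for n in ("reagent_bottle","steel_cup","torch","meter","radio","screwdriver","notebook"):
    for cam in("top","scene"):
        for (q,sc) in D[cam][n]:
            T=np.array(D[cam]["T"]);K=np.array(D[cam]["K"])
            ray=T[:3,:3].T@np.array([(q[1]-K[0,2])/K[0,0],-(q[0]-K[1,2])/K[1,1],-1]);o=-T[:3,:3].T@T[:3,3]
            print(n,cam,sc,(o-ray*o[2]/ray[2]).round(3)[:2])
a=cv2.imread("pics/scene1.png");b=cv2.imread("pics/top1.png")
o=np.vstack([cv2.resize(a[120:260,140:360],(800,509))[:300*2//2+209-209+0 or 300]*1 if 0 else cv2.resize(a[125:255,150:350],(461,300)),cv2.resize(b[110:280,270:531],(461,300))])
cv2.imwrite("pics/c1.png",o)
E
python3 fit.py
```

```text
[ 0.63639186 -0.11390563 -1.31373868  0.7332821 ] 15.293421963870593
[ 0.63639186 -0.11390563 -1.31373875  0.73328201] 15.29342196388355
[ 0.63639186 -0.11390563 -1.31373866  0.73328212] 15.293421963870324
[[[-1.3 -6. ]
  [-0.1  1. ]
  [-1.2  0.5]
  [ 0.9  0.5]
  [ 0.7 -1. ]]

 [[-1.7 -0.5]
  [ 0.2  2. ]
  [-0.6  3. ]
  [ 0.7 -0.4]
  [ 0.1 -3.3]]]
scene [1.416 0.249 1.104] 411.7239318218086
top [0.389 0.146 1.378] 486.6188841339988
reagent_bottle top 0.87 [ 0.74 -0.24]
reagent_bottle top 0.46 [0.638 0.12 ]
reagent_bottle scene 0.78 [ 0.73  -0.246]
steel_cup scene 0.79 [ 0.682 -0.286]
torch top 0.74 [ 0.627 -0.259]
torch scene 0.78 [ 0.629 -0.259]
meter top 0.86 [0.641 0.125]
meter scene 0.76 [0.641 0.136]
radio top 0.87 [ 0.559 -0.311]
radio scene 0.74 [ 0.571 -0.068]
radio scene 0.49 [ 0.557 -0.305]
screwdriver top 0.55 [0.457 0.068]
screwdriver scene 0.49 [0.461 0.074]
notebook top 0.93 [0.509 0.564]
notebook scene 0.74 [0.518 0.569]
notebook scene 0.72 [ 0.688 -0.281]
```

View pics/c1.png

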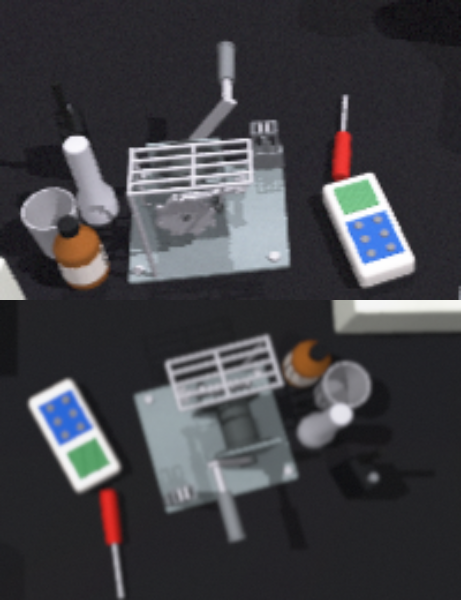

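View pics/scene1.png

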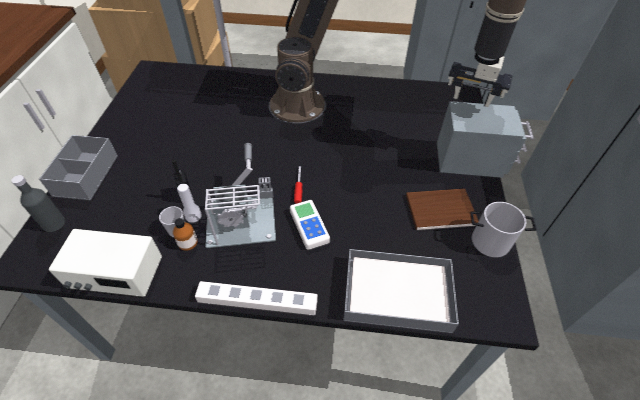

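The crops show the winch with its guard toward the far side and the clip at the left/front (crop 264,140). The crank arm points up toward the robot. The screwdriver and meter lie to the winch's left and are low. I'll move to a viewing and pre-approach pose next.

```bash
cat >> h.py <<'E'
import json,os
def pose(): return np.array(json.load(open("winch.json")))
def winchR(p): return R.from_euler("z",p[2])
def Rpawl(p,L):
    s,c=np.sin(np.radians(L)),np.cos(np.radians(L))
    return winchR(p)*R.from_matrix(np.array([[c,0,s],[0,-1,0],[s,0,-c]]))
def Rdown(p,sgn=1): # tool y along winch x
    return winchR(p)*R.from_matrix(np.array([[0,sgn,0],[sgn,0,0],[0,0,-1.]]))
def goal(pos,Rt,base=None):
    if base is None:
        s=r.get_state(); base=(np.array(s["tcp_pos"]),R.from_euler("xyz",s["eef_rot"],degrees=True))
    d=base[1].inv().apply(np.array(pos)-base[0])*100; w=(base[1].inv()*Rt).as_rotvec()
    print("shift cm",d.round(2),"norm",np.linalg.norm(d).round(1),"rot",w.round(3),"deg",np.degrees(np.linalg.norm(w)).round(1))
    return pos,Rt
E
echo "[0.6364,-0.1139,-1.3137]" > winch.json
python3 - <<'E'
from h import *
p=pose(); Rp=Rpawl(p,47)
mid=goal([.42,.38,.38],Rp)
print(W(p,[[-174,55,245],[-77,55,141],[-75,-136,170]]))
print(goal(W(p,[-174,55,245])[0],Rp,mid)[0])
E
```

```text
shift cm [ 29.    18.85 -15.35] norm 37.8 rot [-0.416  0.747  0.956] deg 73.5
[[ 0.64534871  0.06836607  0.245     ]
 [ 0.67001323 -0.02544577  0.141     ]
 [ 0.48579949 -0.07594625  0.17      ]]
shift cm [ 14.59 -13.87  35.44] norm 40.8 rot [0. 0. 0.] deg 0.0
[0.64534871 0.06836607 0.245     ]
```

{"name": "move_arm", "arguments": {
  "targets": [
    [[29,18.85,-15.35],[-0.416,0.747,0.956]],
    [[29,18.85,-15.35],[-0.416,0.747,0.956]],
    [[29,18.85,-15.35],[-0.416,0.747,0.956]],
    [[29,18.85,-15.35],[-0.416,0.747,0.956]],
    [[29,18.85,-15.35],[-0.416,0.747,0.956]]
  ],
  "jaw": 0
}}

```text
time_s: 1.92
tcp_pos: [0.382, 0.4251, 0.3547]
eef_rot: [174.2, -34.8, -56.9]
contact_force: [1.0, 0.6, -0.7]
gripper_width: 0.0431
gripper_force: 0.0
```

```bash
python3 - <<'E'
from h import *
p=pose(); Rp=Rpawl(p,47)
s=r.get_state();print(s["joints"].round(0),s["tcp_pos"],s["time_s"])
goal([.42,.38,.38],Rp);goal(W(p,[-174,55,245])[0],Rp)
E
```

```text
[  80.   21.    1.   19. -100.  -50.] [0.38201418 0.42512169 0.35474466] 1.925
shift cm [ 6.25 -0.84  1.19] norm 6.4 rot [-0.111  0.198  0.253] deg 19.5
shift cm [30.08 -5.97 33.86] norm 45.7 rot [-0.111  0.198  0.253] deg 19.5
```

{"name": "move_arm", "arguments": {
  "targets": [
    [[6,-1.2,6.8],[-0.05,0.09,0.12]],
    [[12,-2.4,13.6],[-0.111,0.198,0.253]],
    [[18,-3.6,20.3],[-0.111,0.198,0.253]],
    [[24,-4.8,27],[-0.111,0.198,0.253]],
    [[30.1,-6,33.9],[-0.111,0.198,0.253]]
  ]
}}

```text
time_s: 2.55
tcp_pos: [0.5633, 0.1817, 0.2765]
eef_rot: [179.8, -46.8, -74.9]
contact_force: [0.1, 0.5, -0.1]
gripper_width: 0.0008
gripper_force: 0.0
```

```bash
python3 - <<'E'
from h import *
p=pose(); Rp=Rpawl(p,47)
s=r.get_state();print(s["joints"].round(0),s["tcp_pos"],s["time_s"])
goal(W(p,[-174,55,245])[0],Rp)
c=viewer.capture("wrist");print(c["intrinsics"],[k for k in c]);cv2.imwrite("pics/w1.png",c["image"])
for n in ("winch","guard_front","pawl_tail","grip","clip_seat"):
    print(n,[(np.round(q["location"],1).tolist(),round(q["score"],2)) for q in pinpoint(n,"wrist")[:2]])
E
```

```text
[ 56.  22. -19.  33. -86. -55.] [0.56332349 0.18167906 0.27651133] 2.55
shift cm [ 6.65 -5.   11.68] norm 14.3 rot [-0.001  0.003  0.005] deg 0.3
[[309.70691629   0.         317.79929865]
 [  0.         309.70691629 198.49789094]
 [  0.           0.           1.        ]] ['image', 'intrinsics', 'camera_from_world']
winch [([151.4, 320.2], 0.73)]
guard_front [([109.7, 270.1], 0.95)]
pawl_tail [([127.6, 278.4], 0.57)]
grip []
clip_seat [([173.2, 374.2], 0.74)]
```

View pics/w1.png

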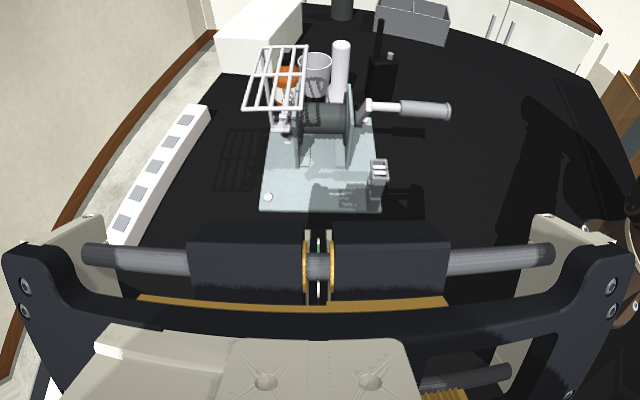

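The wrist picture shows the whole winch: guard front edge near (275,108), tail pad near (280,128), clip at (378,170), grip at (425,110), and front base corners at (258,211) and (383,213). Next I'll refit the pose and check where the camera sits on the tool.

```bash
cat >> h.py <<'E'
def projf(c,P):
    P=np.atleast_2d(P); T=np.array(c["camera_from_world"]);K=np.array(c["intrinsics"])
    p=P@T[:3,:3].T+T[:3,3]; q=np.c_[p[:,0],-p[:,1],-p[:,2]]
    rho=np.hypot(q[:,0],q[:,1]); th=np.arctan2(rho,q[:,2])
    return np.c_[K[0,0]*th*q[:,0]/rho+K[0,2],K[1,1]*th*q[:,1]/rho+K[1,2]]
E
cat > fit2.py <<'E'
from h import *
import pickle
D=pickle.load(open("d.pkl","rb"))
c=viewer.capture("wrist"); s=r.get_state()
Rt=R.from_euler("xyz",s["eef_rot"],degrees=True); T=np.array(c["camera_from_world"])
print("cam in tool (m)",Rt.inv().apply(-T[:3,:3].T@T[:3,3]-s["tcp_pos"]).round(3), "axis",Rt.inv().apply(-T[2,:3]).round(2))
def pts(d): return np.array([[-96,60,190],[-77,55,141],[-110*np.sin(d),-136,85+110*np.cos(d)],[-110,-83,83]])
N=["guard_front","pawl_tail","grip","clip_seat"]
ob={k:np.array([D[k][n][0][0][::-1] for n in N]) for k in("scene","top")}
q={n:pinpoint(n,"wrist") for n in N}
obw=[q[n][0]["location"][::-1] if q[n] else None for n in N]
if obw[2] is None: obw[2]=[425,110]
obw=np.array(obw+[[258,211],[383,213]])
def f(v,full=False):
    o=[]
    for k in("scene","top"):
        o.append((proj(dict(intrinsics=D[k]["K"],camera_from_world=D[k]["T"]),W(v[:3],pts(v[3])))-ob[k]))
    o.append((projf(c,W(v[:3],np.r_[pts(v[3]),[[-130,100,5],[-130,-100,5]]]))-obw))
    return o if full else np.concatenate(o).ravel()
S=least_squares(f,[.636,-.114,-1.31,.65],loss="soft_l1");print(S.x)
for o in f(S.x,True):print(o.round(1).tolist())
json.dump(S.x[:3].tolist(),open("winch.json","w"))
im=c["image"].copy()
for u in projf(c,W(S.x[:3],np.r_[pts(S.x[3]),[[-130,100,5],[-130,-100,5],[-96,25,190],[-96,95,190],[-77,42,141],[-77,68,141],[52,25,190],[52,95,190]]])):cv2.circle(im,tuple(int(round(a*8)) for a in u),12,(0,0,255),-1,shift=3)
cv2.imwrite("pics/w2.png",cv2.resize(im[20:230,220:480],(780,630)[:2] if 0 else (743,600)))
E
python3 fit2.py
```

```text
cam in tool (m) [ 0.068 -0.    -0.159] axis [-0.26 -0.    0.97]
[ 0.63727464 -0.11314958 -1.31365395  0.69271853]
[[0.1, 1.3], [-1.0, 0.7], [-0.1, 0.1], [0.8, -0.8]]
[[-0.2, 1.6], [-0.9, 2.7], [1.9, -1.2], [-0.2, -3.6]]
[[-0.5, 0.5], [0.1, -1.2], [0.0, 0.7], [59.0, 20.5], [0.5, -0.4], [-1.2, -2.0]]
```

View pics/w2.png

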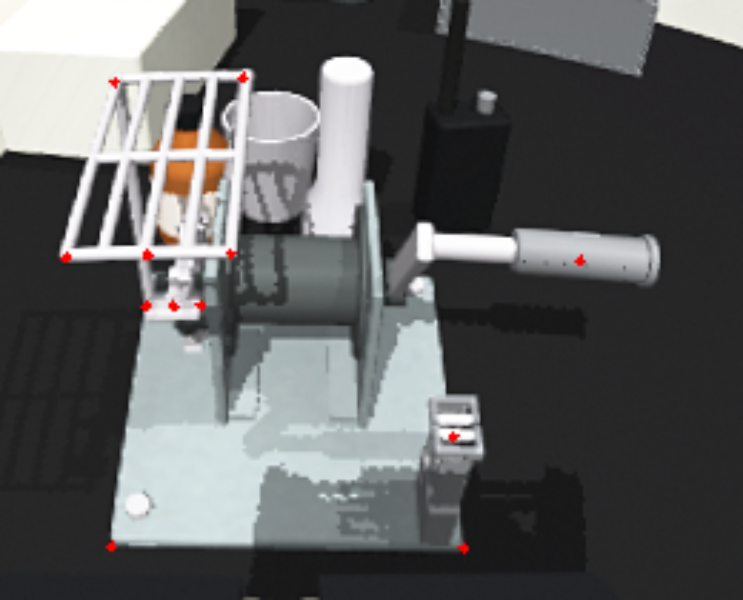

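The fit reprojects well: drum ≈ 0.69, and the pose is good to a few mm. Now I'll approach along the tool axis at 50° lean.

```bash
python3 - <<'E'
from h import *
p=pose(); Rp=Rpawl(p,50)
a=goal(W(p,[-158,55,218])[0],Rp)
b=goal(W(p,[-81,55,154])[0],Rp,a)
for q in ([-77,55,146],[-77,55,136],[-77,55,128],[-77,55,122]): goal(W(p,q)[0],Rp,b)
E
```

```text
shift cm [ 5.89 -5.15 14.9 ] norm 16.8 rot [-0.002  0.055  0.005] deg 3.2
shift cm [ 0.05 -0.   10.01] norm 10.0 rot [0. 0. 0.] deg 0.0
shift cm [-0.36  0.    0.82] norm 0.9 rot [0. 0. 0.] deg 0.0
shift cm [-1.12  0.    1.46] norm 1.8 rot [0. 0. 0.] deg 0.0
shift cm [-1.73  0.    1.98] norm 2.6 rot [0. 0. 0.] deg 0.0
shift cm [-2.19  0.    2.36] norm 3.2 rot [0. 0. 0.] deg 0.0
```

{"name": "move_arm", "arguments": {
  "targets": [
    [[1.8,-1.6,4.5],[0,0.02,0]],
    [[3.6,-3.2,9],[0,0.04,0]],
    [[5.9,-5.15,14.9],[-0.002,0.055,0.005]],
    [[5.9,-5.15,14.9],[-0.002,0.055,0.005]],
    [[5.9,-5.15,14.9],[-0.002,0.055,0.005]]
  ]
}}

```text
time_s: 3.72
tcp_pos: [0.6505, 0.0524, 0.2181]
eef_rot: [180.0, -50.0, -75.3]
contact_force: [-0.3, -0.1, -0.1]
gripper_width: 0.0008
gripper_force: 0.0
```

```bash
python3 - <<'E'
from h import *
s=r.get_state();print(s["joints"].round(0),s["time_s"])
p=pose(); Rp=Rpawl(p,50)
b=goal(W(p,[-81,55,154])[0],Rp)
E
```

```text
[ 42.  25. -26.  46. -73. -55.] 3.725
shift cm [-0.04 -0.02  9.93] norm 9.9 rot [ 0.001 -0.    -0.001] deg 0.1
```

{"name": "move_arm", "arguments": {
  "targets": [
    [[0,0,3],[0,0,0]],
    [[0,0,6],[0,0,0]],
    [[0,0,8],[0,0,0]],
    [[0,0,9.3],[0,0,0]],
    [[0,0,9.9],[0,0,0]]
  ]
}}

```text
time_s: 4.35
tcp_pos: [0.6698, -0.021, 0.1544]
eef_rot: [-180.0, -50.0, -75.3]
contact_force: [-0.5, 0.1, 0.0]
gripper_width: 0.0005
gripper_force: 0.0
```

```bash
python3 - <<'E'
from h import *
s=r.get_state();print(s["joints"].round(0),s["time_s"],s["tcp_pos"],s["contact_force"])
p=pose(); Rp=Rpawl(p,50)
b=goal(W(p,[-81,55,154])[0],Rp)
c=viewer.capture("wrist");cv2.imwrite("pics/w3.png",cv2.resize(c["image"][40:270,160:480],(800,575)))
print([[ (np.round(q["location"],1).tolist(),round(q["score"],2)) for q in pinpoint(n,"wrist")[:1]] for n in("pawl_tail","guard_front","clip_seat")])
print(projf(c,W(p,[[-77,55,141],[-96,60,190],[-110,-83,83]])))
E
```

```text
[ 33.  28. -33.  54. -63. -60.] 4.35 [ 0.66976259 -0.02097155  0.15438973] [-0.5211151   0.13840598  0.00552185]
shift cm [-0.04 -0.01  0.02] norm 0.0 rot [ 0. -0. -0.] deg 0.0
[[([146.1, 306.5], 0.74)], [([235.4, 303.8], 0.67)], [([309.9, 486.8], 0.88)]]
[[318.19614089 247.51237509]
 [306.70370979 237.06399473]
 [489.13367963 309.49134897]]
```

View pics/w3.png

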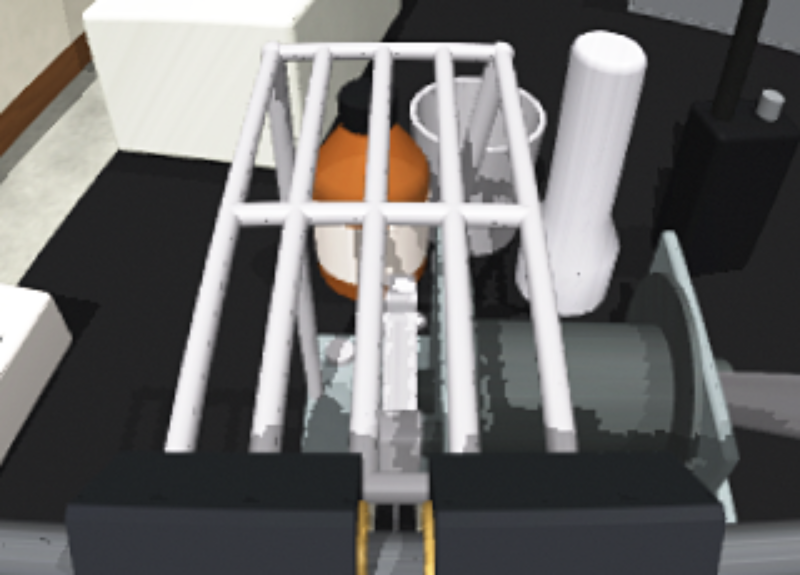

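The fingers are under the guard's front edge and touching nothing, and the wheel and pawl line up with the finger column (400). Pressing down next.

{"name": "move_arm", "arguments": {
  "targets": [
    [[-0.36,0,0.82],[0,0,0]],
    [[-0.75,0,1.15],[0,0,0]],
    [[-1.12,0,1.46],[0,0,0]],
    [[-1.4,0,1.7],[0,0,0]],
    [[-1.73,0,1.98],[0,0,0]]
  ]
}}

```text
time_s: 5.18
tcp_pos: [0.6709, -0.0236, 0.1281]
eef_rot: [-180.0, -50.0, -75.2]
contact_force: [0.3, 0.1, -0.3]
gripper_width: 0.0008
gripper_force: 0.0
```

```bash
python3 - <<'E'
from h import *
s=r.get_state();print(s["time_s"],s["tcp_pos"],s["contact_force"],s["moment"])
p=pose(); Rp=Rpawl(p,50)
goal(W(p,[-77,55,121])[0],Rp)
for k in("scene","wrist"):
    viewer.capture(k)
    print(k,[(np.round(q["location"],1).tolist(),round(q["score"],2)) for q in pinpoint("pawl_tail",k)[:2]])
E
```

```text
5.175 [ 0.67085295 -0.02362375  0.12811104] [ 0.25825039  0.12044488 -0.34727702] [ 2.49490058  0.59833986 -0.0407168 ]
shift cm [-0.48  0.02  0.54] norm 0.7 rot [-0.001  0.001  0.   ] deg 0.1
scene [([208.4, 257.5], 0.62)]
wrist []
```

```bash
python3 - <<'E'
from h import *
p=pose()
c=viewer.capture("scene")
print(proj(c,W(p,[[-77,55,141],[-81,55,127],[-78,55,110]])).round(1))
im=c["image"];cv2.imwrite("pics/s2.png",cv2.resize(im[150:250,180:313],(798,600),interpolation=cv2.INTER_CUBIC))
print(r.get_state()["moment"])
E
```

```text
[[254.  203.9]
 [255.9 206.7]
 [255.5 210.3]]
[2.42515672 0.59545404 0.00825308]
```

View pics/s2.png

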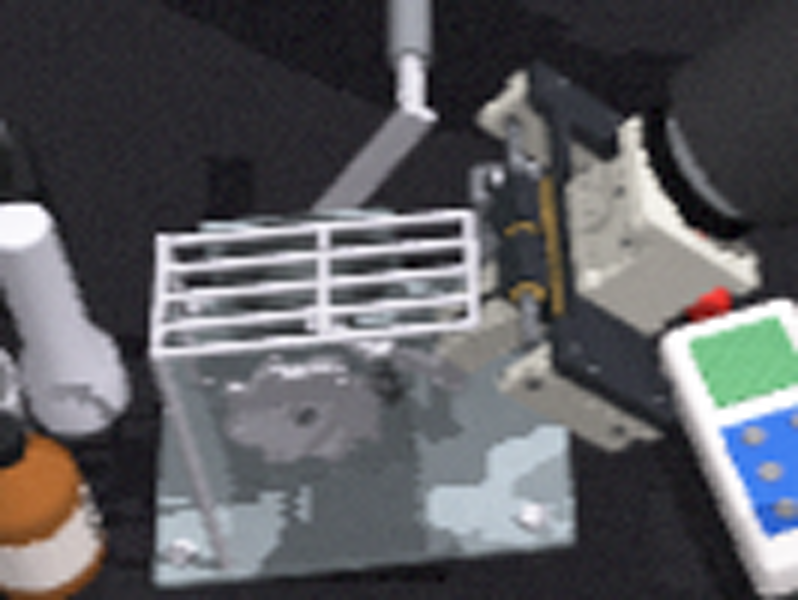

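{"name": "move_arm", "arguments": {
  "targets": [
    [[-0.3,0,0.35],[0,0,0]],
    [[-0.3,0,0.35],[0,0,0]],
    [[-0.2,0,-3],[0,0,0]],
    [[0,0,-8],[0,0,0]],
    [[0,0,-12],[0,0,0]]
  ]
}}

```text
time_s: 6.05
tcp_pos: [0.647, 0.065, 0.2067]
eef_rot: [-180.0, -50.0, -75.3]
contact_force: [0.5, 0.2, -0.1]
gripper_width: 0.0006
gripper_force: 0.0
```

```bash
python3 - <<'E'
from h import *
p=pose()
s=r.get_state();print(s["time_s"],s["tcp_pos"],s["moment"],s["contact_force"],s["joints"].round(0))
for k,f in(("scene",proj),("wrist",projf)):
    c=viewer.capture(k)
    print(k,[(np.round(q["location"][::-1],1).tolist(),round(q["score"],2)) for q in pinpoint("pawl_tail",k)[:2]])
    print(f(c,W(p,[[-77,55,141],[-81,55,127],[-78,55,110]])).round(1).tolist())
u=f(c,W(p,[-78,55,115]))[0].astype(int)
cv2.imwrite("pics/w4.png",cv2.resize(c["image"][max(u[1]-50,0):u[1]+50,u[0]-65:u[0]+65],(780,600),interpolation=cv2.INTER_CUBIC))
E
```

```text
6.05 [0.64704044 0.0650462  0.20670963] [2.53248903 0.4837277  0.12939637] [ 0.50184416  0.18547299 -0.07761854] [ 43.  26. -26.  45. -73. -56.]
scene [([255.8, 208.8], 0.46)]
[[254.0, 203.9], [255.9, 206.7], [255.5, 210.3]]
wrist [([319.6, 203.1], 0.97), ([447.7, 242.8], 0.31)]
[[321.1, 182.9], [321.0, 195.4], [321.0, 203.0]]
```

View pics/w4.png

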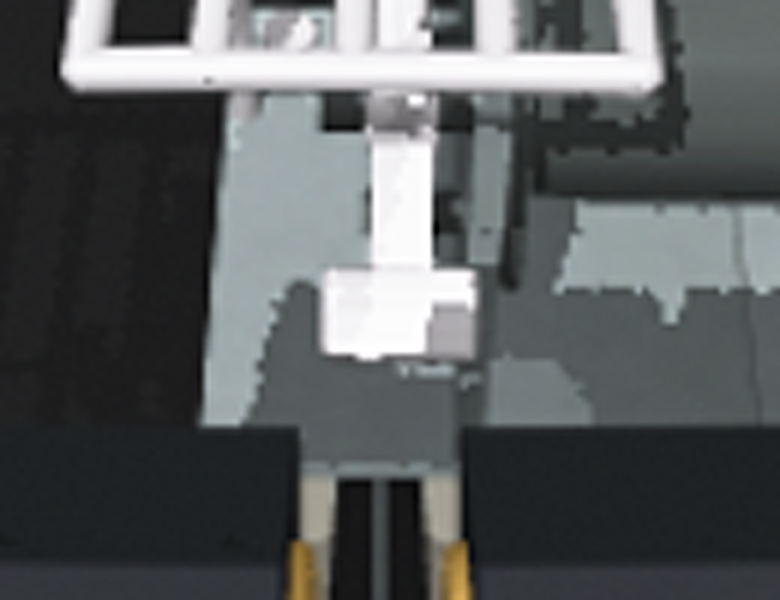

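The pad shows at the thrown-off position: pinpoint (319.6,203.1) against a predicted (321,203). So the pawl is off. Next is the crank.

```bash
python3 - <<'E'
from h import *
p=pose(); Rd=Rdown(p,1)
a=goal(W(p,[-150,-100,300])[0],Rd)
b=goal(W(p,[-70,-140,230])[0],Rd)
E
```

```text
shift cm [ 8.48 15.47 -4.6 ] norm 18.2 rot [ 0.681 -0.681 -1.462] deg 100.3
shift cm [ 8.27 19.48  6.03] norm 22.0 rot [ 0.681 -0.681 -1.462] deg 100.3
```

{"name": "move_arm", "arguments": {
  "targets": [
    [[2.5,4.6,-2.5],[0.068,-0.068,-0.146]],
    [[4.5,8,-4.6],[0.136,-0.136,-0.292]],
    [[6.5,12,-4.6],[0.204,-0.204,-0.438]],
    [[8.5,15.5,-4.6],[0.272,-0.272,-0.585]],
    [[8.5,15.5,-4.6],[0.34,-0.34,-0.731]]
  ],
  "jaw": 8.7
}}

```text
time_s: 6.88
tcp_pos: [0.5, 0.0036, 0.3007]
eef_rot: [168.5, -24.4, -25.3]
contact_force: [0.6, 0.8, 0.4]
gripper_width: 0.0453
gripper_force: 0.0
```

```bash
python3 - <<'E'
from h import *
p=pose(); Rd=Rdown(p,1)
print(r.get_state()["joints"].round(0))
a=goal(W(p,[-150,-100,300])[0],Rd)
b=goal(W(p,[-70,-140,240])[0],Rd)
E
```

```text
[ 43.  -6. -37.  30. -64.   5.]
shift cm [ 0.06 -0.38  0.03] norm 0.4 rot [ 0.338 -0.34  -0.728] deg 49.9
shift cm [-0.53  6.89  7.96] norm 10.5 rot [ 0.338 -0.34  -0.728] deg 49.9
```

{"name": "move_arm", "arguments": {
  "targets": [
    [[0,0.5,0.5],[0.068,-0.068,-0.146]],
    [[-0.2,2,2],[0.136,-0.136,-0.292]],
    [[-0.3,3.5,4],[0.204,-0.204,-0.437]],
    [[-0.4,5,6],[0.272,-0.272,-0.583]],
    [[-0.53,6.9,7.96],[0.338,-0.34,-0.728]]
  ]
}}

```text
time_s: 7.5
tcp_pos: [0.4858, -0.0763, 0.2418]
eef_rot: [178.0, -1.6, 10.6]
contact_force: [1.6, 0.5, 0.5]
gripper_width: 0.0865
gripper_force: 0.0
```

```bash
python3 - <<'E'
from h import *
p=pose(); Rd=Rdown(p,1)
print(r.get_state()["joints"].round(0))
c=viewer.capture("wrist");cv2.imwrite("pics/w5.png",c["image"])
q=pinpoint("grip","wrist");print([(np.round(x["location"][::-1],1).tolist(),round(x["score"],2)) for x in q])
def pr(d): return projf(c,W(p,[-110*np.sin(d),-136,85+110*np.cos(d)]))[0]
for d in(.6,.65,.7,.75):print(d,pr(d).round(1))
for d in (.66,.69):
  goal(W(p,[-110*np.sin(d),-140,85+110*np.cos(d)-19])[0],Rd)
E
```

```text
[ 16.   1. -23.   2. -65.  84.]
[([321.4, 210.0], 0.67)]
0.6 [332.2 210.5]
0.65 [326.1 209.9]
0.7 [320.4 209.2]
0.75 [315.  208.4]
shift cm [-0.4   0.23  8.73] norm 8.7 rot [ 0.037 -0.023 -0.076] deg 5.0
shift cm [-0.42 -0.04  8.92] norm 8.9 rot [ 0.037 -0.023 -0.076] deg 5.0
```

View pics/w5.png

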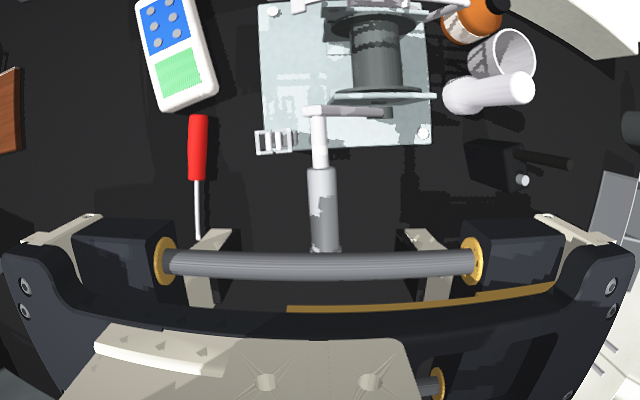

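The grip (321,210) sits centred between the open fingers, and the drum reads about 0.69. Descending and closing.

{"name": "move_arm", "arguments": {
  "targets": [
    [[-0.4,0,2.5],[0.037,-0.023,-0.076]],
    [[-0.4,0,5.5],[0.037,-0.023,-0.076]],
    [[-0.4,0,7.8],[0.037,-0.023,-0.076]],
    [[-0.4,0,8.9],[0.037,-0.023,-0.076]],
    [[-0.4,0,8.9],[0.037,-0.023,-0.076]]
  ]
}}

```text
time_s: 8.22
tcp_pos: [0.4855, -0.0785, 0.1532]
eef_rot: [179.9, -0.2, 14.7]
contact_force: [0.9, -0.5, 0.5]
gripper_width: 0.0871
gripper_force: 0.0
```

{"name": "move_arm", "arguments": {
  "targets": [
    [[0,0,0],[0,0,0]],
    [[0,0,0],[0,0,0]],
    [[0,0,0],[0,0,0]],
    [[0,0,0],[0,0,0]],
    [[0,0,0],[0,0,0]]
  ],
  "jaw": 1.5,
  "squeeze": 15
}}

```text
time_s: 8.85
tcp_pos: [0.4862, -0.0782, 0.1539]
eef_rot: [179.9, -0.3, 14.8]
contact_force: [0.1, 0.1, 0.0]
gripper_width: 0.0426
gripper_force: 0.0
```

```bash
cat > crank.py <<'E'
from h import *
p=pose(); Rd=Rdown(p,1)
s=r.get_state();Rt=R.from_euler("xyz",s["eef_rot"],degrees=True)
g=np.array(s["tcp_pos"])+Rt.apply([0,0,-.019])
cp,sn=np.cos(p[2]),np.sin(p[2]);d=g[:2]-p[:2]
w=np.array([cp*d[0]+sn*d[1],-sn*d[0]+cp*d[1],g[2]])*1000
phi=np.arctan2(-w[0],w[2]-85)
print("grip winch mm",w.round(1),"drum",phi.round(3),"radius",np.hypot(w[0],w[2]-85).round(1),s["gripper_width"],s["gripper_force"],s["contact_force"],s["moment"],s["time_s"])
y=w[1]
import sys
for a in map(float,sys.argv[1:]):
    print(a,end=" "); goal(W(p,[-110*np.sin(a),y,85+110*np.cos(a)-19])[0],Rd)
E
python3 crank.py .69 .73 .8 .87 .94 1.01 1.08
```

```text
grip winch mm [ -72.3 -137.4  172.9] drum 0.688 radius 113.8 0.04261818806791608 0.0 [0.13559977 0.09024592 0.00341574] [-0.0377304  -0.04859635 -0.03300195] 8.85
0.69 shift cm [-0.01  0.22  0.31] norm 0.4 rot [ 0.002 -0.006  0.001] deg 0.4
0.73 shift cm [-0.01 -0.11  0.59] norm 0.6 rot [ 0.002 -0.006  0.001] deg 0.4
0.8 shift cm [-0.02 -0.67  1.12] norm 1.3 rot [ 0.002 -0.006  0.001] deg 0.4
0.87 shift cm [-0.02 -1.19  1.69] norm 2.1 rot [ 0.002 -0.006  0.001] deg 0.4
0.94 shift cm [-0.02 -1.66  2.3 ] norm 2.8 rot [ 0.002 -0.006  0.001] deg 0.4
1.01 shift cm [-0.03 -2.1   2.93] norm 3.6 rot [ 0.002 -0.006  0.001] deg 0.4
1.08 shift cm [-0.03 -2.49  3.6 ] norm 4.4 rot [ 0.002 -0.006  0.001] deg 0.4
```

{"name": "move_arm", "arguments": {
  "targets": [
    [[0,0.1,0.3],[0,0,0]],
    [[0,0.1,0.3],[0,0,0]],
    [[0,0.1,0.3],[0,0,0]],
    [[0,0.1,0.3],[0,0,0]],
    [[0,0.1,0.3],[0,0,0]]
  ]
}}

```text
time_s: 9.48
tcp_pos: [0.4864, -0.0795, 0.1506]
eef_rot: [179.9, -0.3, 14.8]
contact_force: [2.3, -4.0, -3.4]
gripper_width: 0.0215
gripper_force: 15.0
```

```bash
python3 crank.py .69 .73 .8 .87 .94 1.01 1.08
```

```text
grip winch mm [ -70.9 -137.4  169.6] drum 0.698 radius 110.4 0.02153637233550004 14.98401626944542 [ 2.26531894 -4.01668135 -3.367022  ] [-1.77043471 -1.07542412 -0.05532695] 9.475
0.69 shift cm [-0.01  0.09 -0.02] norm 0.1 rot [ 0.003 -0.005  0.   ] deg 0.3
0.73 shift cm [-0.01 -0.25  0.26] norm 0.4 rot [ 0.003 -0.005  0.   ] deg 0.3
0.8 shift cm [-0.01 -0.8   0.79] norm 1.1 rot [ 0.003 -0.005  0.   ] deg 0.3
0.87 shift cm [-0.02 -1.32  1.36] norm 1.9 rot [ 0.003 -0.005  0.   ] deg 0.3
0.94 shift cm [-0.02 -1.8   1.97] norm 2.7 rot [ 0.003 -0.005  0.   ] deg 0.3
1.01 shift cm [-0.02 -2.23  2.6 ] norm 3.4 rot [ 0.003 -0.005  0.   ] deg 0.3
1.08 shift cm [-0.03 -2.62  3.27] norm 4.2 rot [ 0.003 -0.005  0.   ] deg 0.3
```

{"name": "move_arm", "arguments": {
  "targets": [
    [[0,-0.25,0.26],[0,0,0]],
    [[0,-0.8,0.79],[0,0,0]],
    [[0,-1.32,1.36],[0,0,0]],
    [[0,-1.8,1.97],[0,0,0]],
    [[0,-2.23,2.6],[0,0,0]]
  ]
}}

```text
time_s: 10.1
tcp_pos: [0.481, -0.0573, 0.1244]
eef_rot: [179.9, -0.3, 14.8]
contact_force: [2.2, -5.3, -0.9]
gripper_width: 0.0214
gripper_force: 15.0
```

```bash
python3 crank.py 1.06 1.12 1.18 1.24 1.3 1.36 1.4
```

```text
grip winch mm [ -93.8 -137.1  143.4] drum 1.014 radius 110.5 0.021418350904370186 14.98705342411995 [ 2.20737997 -5.34176114 -0.92958084] [-2.13120232 -0.93488409 -0.0623428 ] 10.1
1.06 shift cm [-0.01 -0.22  0.46] norm 0.5 rot [ 0.002 -0.006  0.001] deg 0.4
1.12 shift cm [-0.02 -0.53  1.04] norm 1.2 rot [ 0.002 -0.006  0.001] deg 0.4
1.18 shift cm [-0.02 -0.8   1.65] norm 1.8 rot [ 0.002 -0.006  0.001] deg 0.4
1.24 shift cm [-0.02 -1.03  2.26] norm 2.5 rot [ 0.002 -0.006  0.001] deg 0.4
1.3 shift cm [-0.03 -1.23  2.89] norm 3.1 rot [ 0.002 -0.006  0.001] deg 0.4
1.36 shift cm [-0.03 -1.39  3.53] norm 3.8 rot [ 0.002 -0.006  0.001] deg 0.4
1.4 shift cm [-0.03 -1.47  3.97] norm 4.2 rot [ 0.002 -0.006  0.001] deg 0.4
```

The crank is past 0.75, which confirms the pawl is off. Continuing down.

{"name": "move_arm", "arguments": {
  "targets": [
    [[0,-0.22,0.46],[0,0,0]],
    [[0,-0.53,1.04],[0,0,0]],
    [[0,-0.8,1.65],[0,0,0]],
    [[0,-1.03,2.26],[0,0,0]],
    [[0,-1.23,2.89],[0,0,0]]
  ]
}}

```text
time_s: 10.72
tcp_pos: [0.4779, -0.0452, 0.0954]
eef_rot: [179.9, -0.3, 14.8]
contact_force: [-1.5, 3.8, 3.3]
gripper_width: 0.0219
gripper_force: 15.0
```

```bash
python3 crank.py 1.36 1.42 1.46 1.5 1.54 1.57 1.59 1.6
```

```text
grip winch mm [-106.3 -136.9  114.4] drum 1.301 radius 110.3 0.021945331682109055 14.98403862118721 [-1.49942301  3.80829749  3.33724404] [ 1.50888717  0.50408359 -0.04043939] 10.725
1.36 shift cm [-0.02 -0.13  0.64] norm 0.7 rot [ 0.002 -0.006  0.001] deg 0.4
1.42 shift cm [-0.02 -0.25  1.29] norm 1.3 rot [ 0.002 -0.006  0.001] deg 0.4
1.46 shift cm [-0.02 -0.31  1.73] norm 1.8 rot [ 0.002 -0.006  0.001] deg 0.4
1.5 shift cm [-0.02 -0.35  2.17] norm 2.2 rot [ 0.002 -0.006  0.001] deg 0.4
1.54 shift cm [-0.03 -0.37  2.61] norm 2.6 rot [ 0.002 -0.006  0.001] deg 0.4
1.57 shift cm [-0.03 -0.38  2.94] norm 3.0 rot [ 0.002 -0.006  0.001] deg 0.4
1.59 shift cm [-0.03 -0.37  3.16] norm 3.2 rot [ 0.002 -0.006  0.001] deg 0.4
1.6 shift cm [-0.03 -0.37  3.27] norm 3.3 rot [ 0.002 -0.006  0.001] deg 0.4
```

{"name": "move_arm", "arguments": {
  "targets": [
    [[0,-0.13,0.64],[0,0,0]],
    [[0,-0.25,1.29],[0,0,0]],
    [[0,-0.31,1.73],[0,0,0]],
    [[0,-0.35,2.17],[0,0,0]],
    [[0,-0.37,2.61],[0,0,0]]
  ],
  "squeeze": 30
}}

```text
time_s: 11.35
tcp_pos: [0.4769, -0.0414, 0.0692]
eef_rot: [179.9, -0.3, 14.8]
contact_force: [-2.0, 6.8, 1.7]
gripper_width: 0.0211
gripper_force: 30.0
```

```bash
python3 crank.py 1.54 1.57 1.59 1.6
```

```text
grip winch mm [-110.2 -136.9   88.2] drum 1.542 radius 110.3 0.021148227301777366 29.97481405735016 [-2.00609052  6.84149985  1.74561557] [ 2.71439127  0.71825401 -0.02760897] 11.35
1.54 shift cm [-0.01  0.03 -0.02] norm 0.0 rot [ 0.001 -0.006  0.   ] deg 0.3
1.57 shift cm [-0.01  0.02  0.31] norm 0.3 rot [ 0.001 -0.006  0.   ] deg 0.3
1.59 shift cm [-0.01  0.02  0.53] norm 0.5 rot [ 0.001 -0.006  0.   ] deg 0.3
1.6 shift cm [-0.01  0.02  0.64] norm 0.6 rot [ 0.001 -0.006  0.   ] deg 0.3
```

{"name": "move_arm", "arguments": {
  "targets": [
    [[0,0.02,0.2],[0,0,0]],
    [[0,0.02,0.35],[0,0,0]],
    [[0,0.02,0.5],[0,0,0]],
    [[0,0.02,0.62],[0,0,0]],
    [[0,0.02,0.62],[0,0,0]]
  ]
}}

```text
time_s: 11.98
tcp_pos: [0.4769, -0.0414, 0.0628]
eef_rot: [180.0, -0.3, 14.7]
contact_force: [-1.1, 8.7, 0.3]
gripper_width: 0.0211
gripper_force: 30.0
```

```bash
python3 crank.py 1.59; python3 - <<'E'
from h import *
p=pose()
c=viewer.capture("wrist")
for n in("clip_seat",):print([(np.round(x["location"][::-1],1).tolist(),round(x["score"],2)) for x in pinpoint(n,"wrist")])
u=projf(c,W(p,[-110,-83,83]))[0];print(u);u=u.astype(int)
cv2.imwrite("pics/w6.png",cv2.resize(c["image"][max(u[1]-75,0):max(u[1]-75,0)+150,u[0]-100:u[0]+100],(800,600),interpolation=cv2.INTER_CUBIC))
E
```

```text
grip winch mm [-110.2 -136.9   81.8] drum 1.6 radius 110.2 0.021118406866500225 29.973352253437042 [-1.09570021  8.73998219  0.31030433] [ 3.24796755  0.65436476 -0.00966921] 11.975
1.59 shift cm [-0.01  0.02 -0.11] norm 0.1 rot [ 0.001 -0.006  0.   ] deg 0.3
[([316.2, 151.3], 0.56)]
[321.23141579 151.8599075 ]
```

View pics/w6.png

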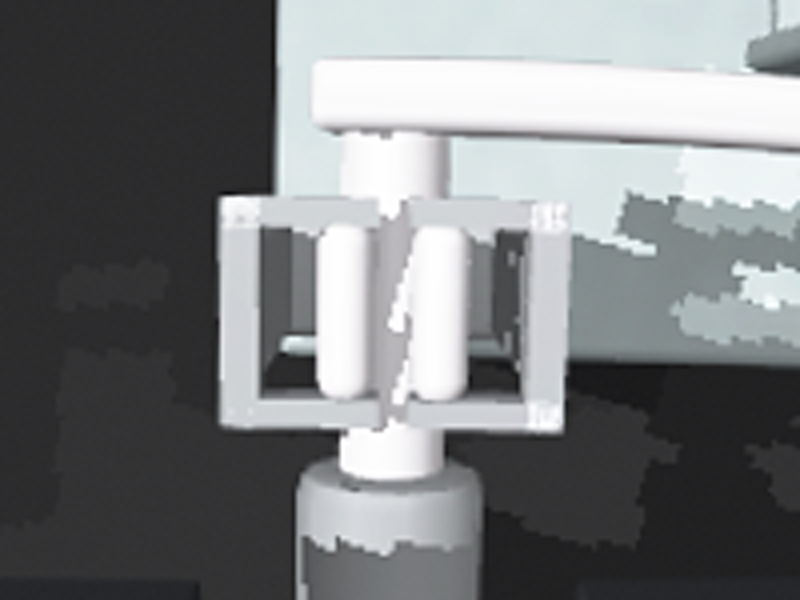

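The picture shows both rollers closed over the neck, which is thicker than the gap between them. I'll open the fingers now, then lift clear.

{"name": "move_arm", "arguments": {
  "targets": [
    [[0,0,0],[0,0,0]],
    [[0,0,0],[0,0,0]],
    [[0,0,0],[0,0,0]],
    [[0,0,0],[0,0,0]],
    [[0,0,0],[0,0,0]]
  ],
  "jaw": 6
}}

```text
time_s: 12.7
tcp_pos: [0.4772, -0.0425, 0.0635]
eef_rot: [179.9, -0.3, 14.8]
contact_force: [0.3, 0.5, 0.0]
gripper_width: 0.059
gripper_force: 0.0
```

{"name": "move_arm", "arguments": {
  "targets": [
    [[0,0,0],[0,0,0]],
    [[0,0,-2],[0,0,0]],
    [[0,0,-6],[0,0,0]],
    [[0,0,-12],[0,0,0]],
    [[-3,0,-18],[0,0,0]]
  ]
}}

```text
time_s: 13.32
tcp_pos: [0.4498, -0.0493, 0.2411]
eef_rot: [179.8, -0.3, 14.8]
contact_force: [1.0, 0.7, 0.3]
gripper_width: 0.0601
gripper_force: 0.0
```

```bash
python3 - <<'E'
from h import *
p=pose()
for k,f in(("wrist",projf),("scene",proj),("top",proj)):
    c=viewer.capture(k)
    for n in("grip","pawl_tail","clip_seat"):print(k,n,[(np.round(x["location"][::-1],1).tolist(),round(x["score"],2)) for x in pinpoint(n,k)[:1]])
    print(f(c,W(p,[[-110,-136,83],[-78,55,110],[-110,-83,83]])).round(1).tolist())
    if k=="wrist":
        u=f(c,W(p,[-110,-83,83]))[0].astype(int);y0=max(u[1]-90,0)
        cv2.imwrite("pics/w7.png",cv2.resize(c["image"][y0:y0+150,max(u[0]-100,0):u[0]+100],(800,600),interpolation=cv2.INTER_CUBIC))
s=r.get_state();print(s["time_s"],s["contact_force"],s["gripper_width"])
E
```

```text
wrist grip [([316.5, 155.1], 0.61)]
wrist pawl_tail [([14.2, 70.4], 0.35)]
wrist clip_seat [([311.6, 105.3], 0.87)]
[[318.1, 158.3], [351.3, -28.4], [318.1, 106.7]]
scene grip [([263.3, 171.0], 0.57)]
scene pawl_tail [([257.2, 209.3], 0.53)]
scene clip_seat [([265.0, 183.3], 0.7)]
[[263.3, 170.2], [255.5, 210.3], [264.2, 181.7]]
top grip []
top pawl_tail [([314.6, 187.9], 0.39)]
top clip_seat [([373.3, 219.4], 0.74)]
[[378.7, 238.7], [370.7, 165.8], [372.9, 219.7]]
13.925 [0.84091184 0.13190543 0.30113911] 0.05999661689035276
```

View pics/w7.png

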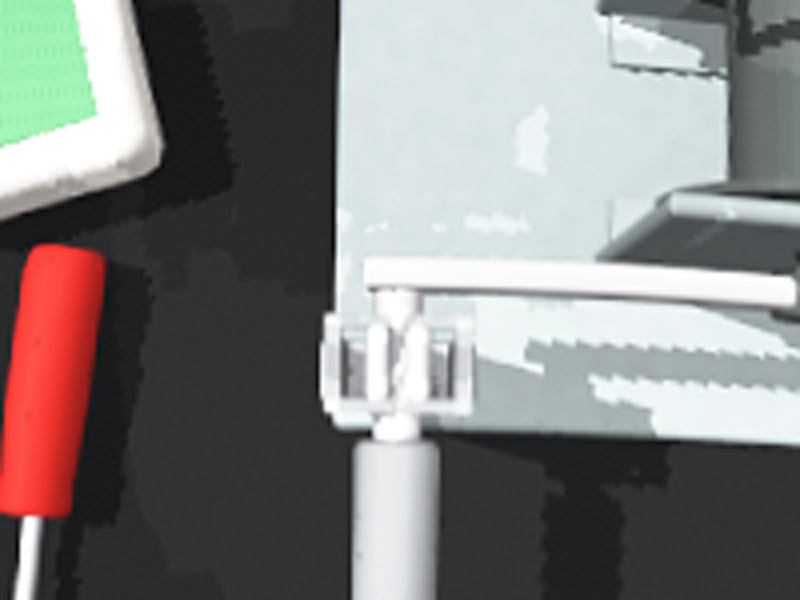

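The crank lies in the clip with both rollers over the neck, around (400,360) in the crop. The tail reads thrown off in the scene camera, and the robot is clear.

```bash
python3 -c "
from plant import r
print(r.close_job())"
```

```text
the job is handed in; nothing more can be done
None
```

The pawl is thrown off and stays off, and the crank was eased down and pressed home with both clip jaws closed over the neck. The arm touched nothing else on the bench, and I handed the job in at about 14 s.

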